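# Pin the carved clay totem

### The arm

A 6-joint arm with a two-finger parallel gripper is mounted at the origin on the work surface. World frame = base frame: x ahead of the robot, y to its left, z up, the work surface at z = 0. Lengths are in m, angles in degrees, forces in N, time in s.
With the tool pointing down it reaches from about 0.35 to 0.875 m from the base axis. Payload 4.2 kg.
Tool frame: the origin (TCP) lies on the centre line of the jaws, within the pads' length; the fingertips stand 11 mm ahead of it and the grasp point (between the pads) lies 8 mm behind it; z points along the fingers, y is the line along which they close (so a half turn about z gives the same grasp; the last joint's range is limited). The gripper opens to 87 mm and grips with 3 to 60 N. Pads are 19 mm wide; open, the fingers measure 117 mm over their backs; the gripper's body (75 mm by 190 mm) begins 51 mm behind the grasp point.
Start: joints at [-61.96, 22.042, 0.453, 0, -68.411, -14.817], TCP at [0.143, -0.608, 0.234] pointing down, gripper open.
Joint ranges: [-179.83, 179.83], [-69.29, 118.12], [-61.27, 80.66], [-181.25, 117.63], [-171.15, -9.14], [-177.46, 177.46]. Speed limits (degrees/s): [159.86, 159.86, 180, 180, 180, 180].

### API

Orientations are given as a 3x3 rotation matrix whose columns are the frame's x, y, z axes.
In Python, from station import r gives the robot as it stands.
- The arm moves only by the tool servo_tool, never from a script. Its argument "commands" is a list that holds one entry, the list of rows, each a list of 7 numbers: the closure, from 0 (fully open) to 1 (shut), then the shift along the tool's x, y, z in mm, then the turn, a rotation vector about the tool's x, y, z in rad. In form: [[[claw, x, y, z, ax, ay, az], ...]]. A call has exactly 5 rows; each row is the pose to reach, as a shift and turn from the pose commanded when the call began, along the tool's axes at that moment; what a row does not reach only later rows make up. A row lasts 1/10 s, in which the tool goes at most 50 mm and 8.59 degrees, less where a joint would pass 70% of its speed; a pose out of reach is approached as far as the arm can. A call with a gripper value outside its range is refused whole. The fingers move at their own pace and stop on an object; the grip force is fixed at half the most. Time passes only in rows, so rows that repeat a pose let the fingers close, or fill a call up. It gives the time, the measured TCP pose, the force, the opening and the grip force at its end, in the units of the state.
- r.sense(): the state, without advancing time (a new reading comes with each control period).
- r.capture(name): name is "scene" or "top" or "wrist"; returns a dict with "pixels" (400x640x3 uint8, red, green, blue), "camera_matrix" (3x3 intrinsics, pixels), "R" (3x3) and "t" (3): a world point X has camera coordinates R X + t. Camera axes: x right, y down, z forward; pixel columns grow to the right and rows downward; lengths in m; the calibration is good to about 2 mm. The wrist camera is an equidistant fisheye: a pixel r from the principal point sees the ray r / f radians off the axis. A picture is of the moment at which its call begins. There is no depth.
- r.finish_job(): hands the job in; it is judged then, once.
The state is a dict: "time_s": time; "joints": joint angles; "joint_velocities": joint speeds; "effort": joint torques, N m; "tcp_pos": TCP position; "ee_rot": TCP orientation; "wrist_force": force on the tool from outside, world axes, zero at the start; "moment": the same for the moment, N m; "gripper_width": opening from 0.0 (shut) to 1.0 (fully open); "gripper_force": force on a finger pad.
Only numpy, scipy, OpenCV 4.12 (cv2) and the standard library are available. Lean on these libraries where they do the work, as an engineer would, in place of code of your own. Each camera call takes 0.05 s, during which the arm holds its last target. There are 200 camera calls.

### The job

The two carved clay drums of the totem are stacked on the turntable with their centre holes in line. Take the long pin with the green knob from the wooden rack and push it down through both drums, keeping hold of it until its collar rests flat on the upper drum, then let go and draw the gripper away. Keep the upper drum sitting squarely on the lower one, and leave the short white-knobbed pin in the rack.

Things in the scene. Friction and masses are not known exactly. Their poses are not given: they have to be found in the camera images.
- long_pin_knob (a point): Right pin, loose, ~0.16 kg: green round knob (30 mm wide, 48 tall) on a green collar (56 wide, 8 thick) on a steel shank (18 wide, 80 long, last 14 tapering to 8). Starts upright in either hole of the rack, collar on the rack's top. Point on the pin's axis in the knob: 21 mm below knob top, 27 above collar's top face, 35 above collar's underside, 115 above shank tip. z runs up the pin.
- short_pin_knob (a point): Wrong pin, upright in the rack's other hole: same shape and point as the long pin, but white knob and collar, and a shank of only 35 mm, too short for the lower drum. The rack is a fixed plywood shelf 90 x 220 mm, open at the sides, top face 100 mm above the table, with two 32 mm through holes 110 mm apart. Either pin may be in either hole.
- top_hole (a point): Centre of the mouth of the upper drum's hole, in its flat top face, z up. Upper drum: loose grey clay, about 0.45 kg, 112 mm wide (96 at top and bottom faces), 45 high, dark leaf piercings round its side, an upright 32 mm hole right through. It merely rests on the lower drum, holes in line within 3 mm.
- low_hole (a point): Centre of the mouth of the lower drum's hole, in its flat top face, 85 mm above the table, where the upper drum's underside rests; z up. Lower drum: darker clay, 132 mm wide, 45 high, upright 32 mm hole, 45 deep, closed below by the metal turntable (170 wide, 40 high). Turntable and lower drum are fixed.
There are look-alikes about, which are no part of the job. What is meant by the part that bears long_pin_knob is not purple, and is the smaller of those in its own colour. What is meant by the part that bears low_hole is not purple, and is the smaller of those in its own colour.

How it is judged (in metres and radians):
On the way, in this order (a step that is already met when the one before it is completed fails the run):
1. the long pin is held up, its tip clear above the rack (height (world z) of long_pin_knob above 0.22 m and contact force between the fingers and long_pin above 0.5 N), for 0.1 s.
2. still held, the pin has gone through the upper drum into the lower one (z of long_pin_knob in the frame of top_hole below 0.053 m and horizontal distance between long_pin_knob and top_hole below 0.02 m and contact force between the fingers and long_pin above 0.5 N), for 0.05 s.
At the end, for the whole second after the job is handed in: The long pin stands upright (8 degrees), at rest, through both drums: collar on the upper drum (4 mm), knob within 15 mm of its hole's centre. The upper drum sits level (6 degrees, 5 mm) on the lower, holes within 15 mm. The short pin is within 30 mm of its place in the rack (z of long_pin_knob in the frame of top_hole between 0.031 and 0.039 m and horizontal distance between long_pin_knob and top_hole below 0.015 m and angle between long_pin_knob's own z axis and vertical below 0.15 rad and horizontal distance between top_hole and low_hole below 0.015 m and z of top_hole in the frame of low_hole below 0.05 m and angle between top_hole's own z axis and vertical below 0.1 rad and distance of short_pin_knob from where it was at the start of the episode below 0.03 m and linear speed of long_pin below 0.02 m/s); the robot touches nothing.
It fails at once if the short pin is taken out of its place in the rack (distance of short_pin_knob from where it was at the start of the episode above 0.03 m).
It also fails if it takes over 37 s, if anything falls off the work surface, if the arm or the gripper's body presses on something with over 40 N, if the wrist force passes 120 N, or if a joint passes its speed limit or range.

## Working session

There is one attempt and no reset: what is moved stays moved. The work goes in short steps, Python scripts to look and compute and a tool call to move; the robot and the scene stay as the last step left them, time stands still between calls to the robot, and variables do not carry over. Pictures are saved under pics/ and viewed, at most 10 in all, crops included, and the job is handed in when it is done.

Besides the shell and the picture viewer there is one more tool, called as name(argument=value, ...), one argument or row to a line, values as JSON. servo_tool: Moves the arm, as the interface text tells. Its arguments: {"type":"object","properties":{"commands":{"type":"array","items":{"type":"array","items":{"type":"array","items":{"type":"number"}}}}},"required":["commands"]}

```bash
mkdir -p pics; python3 - <<'E'
from station import r
import cv2,pickle
d={n:r.capture(n) for n in("scene","top")}
pickle.dump(d,open("d0.pkl","wb"))
for n in d: cv2.imwrite(f"pics/{n}0.png",d[n]["pixels"][:,:,::-1]); print(n,d[n]["camera_matrix"],d[n]["R"],d[n]["t"])
s=r.sense(); print(s["time_s"],s["tcp_pos"],s["ee_rot"],s["wrist_force"])
E
```

```text
scene [[437.66856563   0.         317.67651996]
 [  0.         437.66856563 202.47456341]
 [  0.           0.           1.        ]] [[-0.72702989  0.68655355 -0.00847095]
 [ 0.56754248  0.59396741 -0.57017387]
 [-0.38642343 -0.41934107 -0.82148037]] [ 0.3606414  -0.20019024  1.52474996]
top [[389.29433812   0.         321.76812719]
 [  0.         389.29433812 196.36980425]
 [  0.           0.           1.        ]] [[-0.01274875 -0.99966806 -0.02238846]
 [-0.98366319  0.01655922 -0.17925546]
 [ 0.17956669  0.01973742 -0.98354778]] [-0.01662629  0.49729025  0.94013832]
0.1 [ 0.14286178 -0.60792718  0.23257457] [[-9.73520063e-01 -2.28600899e-01 -5.62577516e-04]
 [-2.28601559e-01  9.73518282e-01  1.86577274e-03]
 [ 1.21162172e-04  1.94497329e-03 -9.99998101e-01]] [ 0.19793165  0.04223949 -0.16817127]
```

View pics/scene0.png

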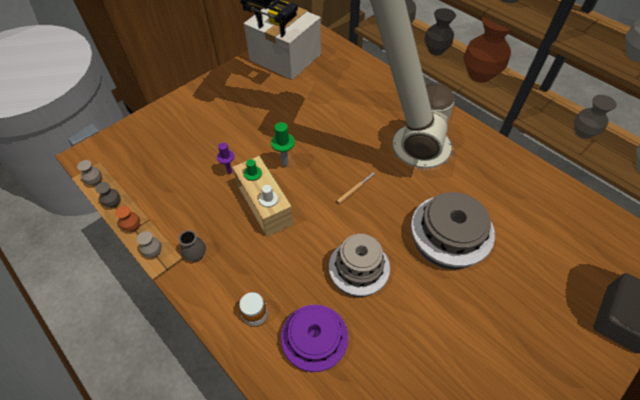

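View pics/top0.png

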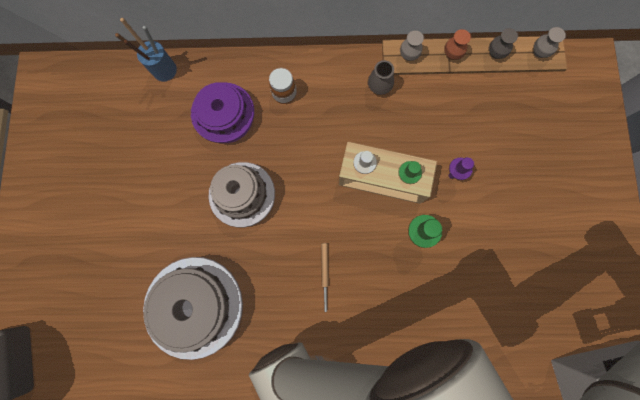

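The pictures show these candidates:
- **Green pins:** the one in the rack is at scene (252,170) and top (410,172). A larger one stands on the table at scene (282,140) and top (427,231). The purple one at scene (225,155) is excluded. The smaller green one, in the rack, is meant.
- **Drum stacks:** the small grey stack is at scene (361,255) and top (235,187). A large grey one is at scene (458,220) and top (190,310). The purple one at scene (314,335) is excluded. The small grey stack is meant.

I'll confirm both in one enlarged crop.

```bash
cat > h.py <<'E'
import numpy as np,cv2
def ray(c,p):
    d=c["R"].T@np.linalg.inv(c["camera_matrix"])@np.array([*p,1.]); return -c["R"].T@c["t"],d
def onz(c,p,z):
    o,d=ray(c,p); return o+d*(z-o[2])/d[2]
def proj(c,X):
    q=c["camera_matrix"]@(c["R"]@np.array(X)+c["t"]); return q[:2]/q[2]
def blobs(m,amin=10):
    n,l,s,ce=cv2.connectedComponentsWithStats(m.astype(np.uint8)); return [(s[i].tolist(),ce[i].round(1).tolist(),l==i) for i in range(1,n) if s[i][4]>=amin]
E
python3 - <<'E'
import pickle; from h import *
d=pickle.load(open("d0.pkl","rb"))
for n,(x,y,w,h) in {"top":(200,140,250,110),"scene":(210,110,200,190)}.items():
    c=d[n]; im=c["pixels"].astype(int); R,G,B=im[...,0],im[...,1],im[...,2]
    g=(G>1.6*R)&(G>1.3*B)&(G>30)
    for s,ce,m in blobs(g,40): print(n,"green",s,ce)
    gray=im.max(2)
    x0,y0={"top":(215,165),"scene":(340,232)}[n]
    sub=gray[y0:y0+45,x0:x0+45]
    for s,ce,m in blobs(sub<75,15): print(n,"dark",[s[0]+x0,s[1]+y0]+s[2:],[ce[0]+x0,ce[1]+y0],onz(c,(ce[0]+x0,ce[1]+y0),.13).round(4))
a=cv2.resize(d["top"]["pixels"][140:250,200:450],None,fx=3,fy=3,interpolation=2)
b=cv2.resize(d["scene"]["pixels"][110:300,210:410],None,fx=1.3,fy=1.3,interpolation=2)
cv2.imwrite("pics/crop1.png",np.vstack([a,np.pad(b,((0,0),(0,750-b.shape[1]),(0,0)))])[...,::-1])
E
```

```text
top green [399, 162, 22, 21, 330] [410.1, 171.7]
top green [409, 215, 33, 32, 766] [425.2, 230.7]
top dark [243, 168, 17, 42, 195] [255.1, 194.1] [0.4894 0.1289 0.13  ]
top dark [227, 181, 12, 12, 105] [232.3, 186.5] [0.5083 0.1825 0.13  ]
scene green [271, 122, 24, 30, 478] [282.0, 138.0]
scene green [244, 159, 17, 21, 241] [251.8, 170.5]
scene dark [358, 247, 9, 9, 55] [362.3, 250.7] [0.5102 0.1863 0.13  ]
scene dark [340, 257, 34, 20, 198] [351.2, 270.2] [0.5714 0.2053 0.13  ]
```

View pics/crop1.png

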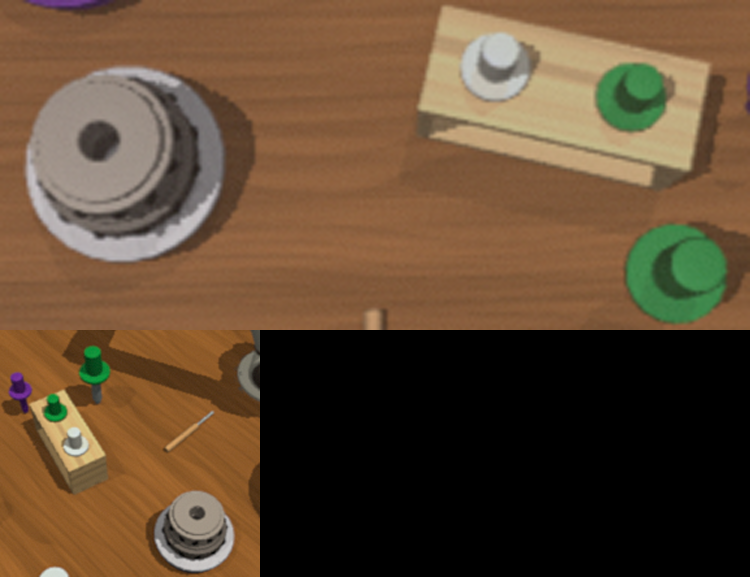

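The crop confirms it: the small green pin is in the rack's right hole at crop (632,95), the white one is at (497,62), and the small grey stack's hole is at (99,141).

```bash
python3 - <<'E'
import pickle; from h import *
d=pickle.load(open("d0.pkl","rb")); t,s=d["top"],d["scene"]
print("pin", onz(t,(410,172.3),.108), "white", onz(t,(365.3,161.8),.108))
def tri(p,q):
    o1,d1=ray(t,p);o2,d2=ray(s,q)
    k=np.linalg.lstsq(np.c_[d1,-d2],o2-o1,rcond=None)[0]; a,b=o1+d1*k[0],o2+d2*k[1]; return ((a+b)/2).round(3),np.linalg.norm(a-b).round(4)
print("greenknobtop",tri((414,169),(251,162)),"big top",tri((432.5,227),(281.5,126)),"purple top",tri((466,163),(223.5,146)),"hole",tri((232.3,186.5),(362.3,250.7)))
for n,c,x0,y0 in(("top",t,200,150),("scene",s,335,225)):
    im=c["pixels"].astype(int)
    g=im.max(2); sub=im[y0:y0+60,x0:x0+60]
    sat=sub.max(2)-sub.min(2); m=(sub.max(2)>110)&(sat<45)
    for st,ce,mm in blobs(m,150): print(n,st,[ce[0]+x0,ce[1]+y0],onz(c,(ce[0]+x0,ce[1]+y0),.13).round(4))
E
```

```text
pin [ 0.54011662 -0.23593785  0.108     ] white [ 0.56792411 -0.13069367  0.108     ]
greenknobtop (array([ 0.539, -0.238,  0.147]), np.float64(0.0026)) big top (array([ 0.401, -0.26 ,  0.184]), np.float64(0.0022)) purple top (array([ 0.554, -0.362,  0.131]), np.float64(0.0003)) hole (array([0.509, 0.184, 0.126]), np.float64(0.0016))
top [8, 12, 52, 48, 1721] [232.5, 186.6] [0.5081 0.1821 0.13  ]
scene [0, 9, 55, 51, 1391] [364.3, 255.5] [0.5167 0.1995 0.13  ]
```

servo_tool(
  commands=[
    [[0, -40, 23, 0, 0, 0, 0], [0, -80, 46, 0, 0, 0, 0], [0, -120, 69, 0, 0, 0, 0], [0, -160, 92, 0, 0, 0, 0], [0, -200, 115, 0, 0, 0, 0]],
  ],
)

```text
time_s: 0.6
tcp_pos: [0.3122, -0.4491, 0.2332]
ee_rot: [[-0.974, -0.228, -0.0], [-0.228, 0.974, 0.001], [0.0, 0.001, -1.0]]
wrist_force: [1.3, -2.2, 0.4]
gripper_width: 1.003
gripper_force: 0.0
```

servo_tool(
  commands=[
    [[0, -40, 23, 0, 0, 0, 0], [0, -80, 46, 0, 0, 0, 0], [0, -120, 69, 0, 0, 0, 0], [0, -160, 92, 0, 0, 0, 0], [0, -200, 115, 0, 0, 0, 0]],
  ],
)

```text
time_s: 1.1
tcp_pos: [0.4807, -0.2913, 0.2333]
ee_rot: [[-0.973, -0.229, -0.0], [-0.229, 0.973, 0.0], [0.0, 0.0, -1.0]]
wrist_force: [1.2, -0.5, 0.5]
gripper_width: 0.998
gripper_force: 0.0
```

servo_tool(
  commands=[
    [[0, -30, 18, 0, 0, 0, 0], [0, -60, 35, 0, 0, 0, 0], [0, -70, 41, 0, 0, 0, 0], [0, -70, 41, 0, 0, 0, 0], [0, -70, 41, 0, 0, 0, 0]],
  ],
)

```text
time_s: 1.6
tcp_pos: [0.5378, -0.2374, 0.2332]
ee_rot: [[-0.974, -0.228, -0.001], [-0.228, 0.974, 0.0], [0.001, 0.001, -1.0]]
wrist_force: [-0.2, -0.4, -0.2]
gripper_width: 1.002
gripper_force: 0.0
```

```bash
python3 - <<'E'
from station import r
import cv2,pickle
d={n:r.capture(n) for n in("wrist",)}
pickle.dump(d,open("d1.pkl","wb"))
for n in d: cv2.imwrite(f"pics/{n}1.png",d[n]["pixels"][:,:,::-1]); print(n,d[n]["camera_matrix"],d[n]["R"],d[n]["t"])
s=r.sense(); print(s["time_s"],s["tcp_pos"],s["ee_rot"],s["wrist_force"])
E
```

```text
wrist [[309.70691629   0.         320.56074998]
 [  0.         309.70691629 197.6046382 ]
 [  0.           0.           1.        ]] [[-0.22893693  0.97344072  0.00102276]
 [ 0.93949475  0.22067812  0.26201294]
 [ 0.25482837  0.06094532 -0.96506382]] [ 0.35385297 -0.48423316  0.26749968]
1.65 [ 0.53755655 -0.23777244  0.2333767 ] [[-9.73721028e-01 -2.27742459e-01 -8.55742088e-04]
 [-2.27742662e-01  9.73721345e-01  1.46232749e-04]
 [ 7.99950931e-04  3.37278883e-04 -9.99999623e-01]] [-0.02552624 -0.78787328 -1.35099864]
```

View pics/wrist1.png

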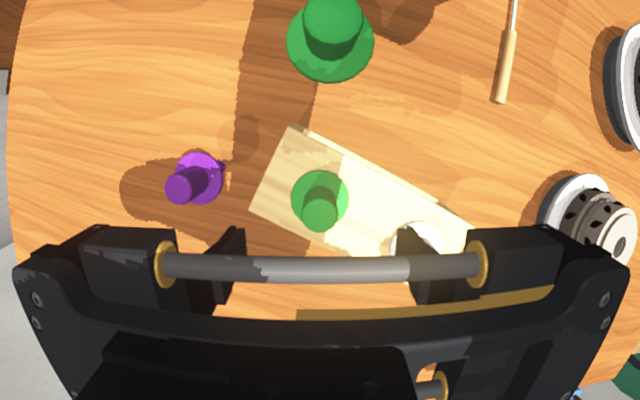

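The green rack pin is at wrist (320,200), between the fingers' planes; the white pin is at (418,237), partly behind a finger. I'll cast the collar and knob-top centres through the fisheye model.

```bash
cat >> h.py <<'E'
def fonz(c,p,z):
    K=c["camera_matrix"]; v=(np.array(p)-K[:2,2])/K[0,0]; th=np.linalg.norm(v)
    d=c["R"].T@np.r_[np.sin(th)*v/th,np.cos(th)]; o=-c["R"].T@c["t"]; return o+d*(z-o[2])/d[2]
def fproj(c,X):
    q=c["R"]@np.array(X)+c["t"]; n=np.linalg.norm(q[:2]); K=c["camera_matrix"]
    return K[:2,2]+K[0,0]*np.arctan2(n,q[2])*q[:2]/n
E
python3 - <<'E'
import pickle; from h import *
c=pickle.load(open("d1.pkl","rb"))["wrist"]; im=c["pixels"].astype(int); R,G,B=im[...,0],im[...,1],im[...,2]
g=(G>1.5*R)&(G>1.2*B)&(G>30)
for s,ce,m in blobs(g,300):
    print(s,ce)
    if 250<ce[0]<400 and s[1]>120:
        cs,_=cv2.findContours(m.astype(np.uint8),0,1); p=cs[0][:,0]
        P=np.array([fonz(c,q,.108)[:2] for q in p])
        up=p[:,1]<205
        # circle fit on collar rim, unoccluded part, known plane
        A=np.c_[2*P[up],np.ones(up.sum())]; x=np.linalg.lstsq(A,(P[up]**2).sum(1),rcond=None)[0]
        print("collar",x[:2],"rad",np.sqrt(x[2]+x[0]**2+x[1]**2)); 
print("knob top px predicted for collar centre",fproj(c,[x[0],x[1],.156]),"tcp",fproj(c,[.5376,-.2378,.156]))
E
```

```text
[286, 0, 88, 83, 5810] [329.7, 40.0]
[291, 171, 57, 61, 2239] [318.4, 200.5]
collar [ 0.5420958  -0.23745394] rad 0.02595460957286586
[612, 362, 28, 38, 656] [628.8, 380.8]
knob top px predicted for collar centre [318.965684   215.00881333] tcp [319.85209366 209.54447124]
```

servo_tool(
  commands=[
    [[0, -3, 0, 30, 0, 0, 0], [0, -3, 0, 60, 0, 0, 0], [0, -3, 0, 85, 0, 0, 0], [0, -3, 0, 98, 0, 0, 0], [0, -3, 0, 107, 0, 0, 0]],
  ],
)

```text
time_s: 2.15
tcp_pos: [0.5406, -0.2373, 0.1259]
ee_rot: [[-0.974, -0.227, -0.001], [-0.227, 0.974, -0.0], [0.001, 0.0, -1.0]]
wrist_force: [0.1, -0.5, 0.9]
gripper_width: 0.998
gripper_force: 0.0
```

servo_tool(
  commands=[
    [[0, 0, 0, 0, 0, 0, 0], [0.4, 0, 0, 0, 0, 0, 0], [1, 0, 0, 0, 0, 0, 0], [1, 0, 0, 0, 0, 0, 0], [1, 0, 0, 0, 0, 0, 0]],
  ],
)

```text
time_s: 2.65
tcp_pos: [0.5418, -0.2364, 0.1272]
ee_rot: [[-0.973, -0.229, 0.001], [-0.229, 0.973, -0.0], [-0.001, -0.0, -1.0]]
wrist_force: [-0.3, -0.7, 0.1]
gripper_width: 0.721
gripper_force: 0.0
```

servo_tool(
  commands=[
    [[1, 0, 0, 0, 0, 0, 0], [1, 0, 0, 0, 0, 0, 0], [1, 0, 0, 0, 0, 0, 0], [1, 0, 0, 0, 0, 0, 0], [1, 0, 0, 0, 0, 0, 0]],
  ],
)

```text
time_s: 3.15
tcp_pos: [0.5415, -0.2365, 0.1266]
ee_rot: [[-0.973, -0.229, 0.0], [-0.229, 0.973, -0.0], [-0.0, -0.0, -1.0]]
wrist_force: [0.1, 0.7, 0.3]
gripper_width: 0.339
gripper_force: 30.0
```

servo_tool(
  commands=[
    [[1, 0, 0, -20, 0, 0, 0], [1, 0, 0, -55, 0, 0, 0], [1, 0, 0, -95, 0, 0, 0], [1, 0, 0, -135, 0, 0, 0], [1, 0, 0, -165, 0, 0, 0]],
  ],
)

```text
time_s: 3.65
tcp_pos: [0.5415, -0.2364, 0.2938]
ee_rot: [[-0.973, -0.229, 0.002], [-0.229, 0.973, -0.0], [-0.002, -0.001, -1.0]]
wrist_force: [0.4, 0.3, -2.6]
gripper_width: 0.339
gripper_force: 30.0
```

servo_tool(
  commands=[
    [[1, -2, 14, 0, 0, 0, 0], [1, -7, 46, 0, 0, 0, 0], [1, -13, 85, 0, 0, 0, 0], [1, -20, 126, 0, 0, 0, 0], [1, -26, 167, 0, 0, 0, 0]],
  ],
)

```text
time_s: 4.15
tcp_pos: [0.5272, -0.066, 0.2897]
ee_rot: [[-0.974, -0.228, -0.003], [-0.228, 0.974, 0.001], [0.003, 0.001, -1.0]]
wrist_force: [1.1, -0.1, -2.6]
gripper_width: 0.335
gripper_force: 30.0
```

servo_tool(
  commands=[
    [[1, -6, 41, 0, 0, 0, 0], [1, -13, 82, 0, 0, 0, 0], [1, -19, 123, 0, 0, 0, 0], [1, -24, 155, 0, 0, 0, 0], [1, -26, 167, 0, 0, 0, 0]],
  ],
)

```text
time_s: 4.65
tcp_pos: [0.5143, 0.1034, 0.2898]
ee_rot: [[-0.973, -0.232, -0.003], [-0.232, 0.973, -0.0], [0.003, 0.001, -1.0]]
wrist_force: [-0.3, -0.2, -2.1]
gripper_width: 0.337
gripper_force: 30.0
```

servo_tool(
  commands=[
    [[1, -5, 34, 0, 0, 0, 0], [1, -10, 65, 0, 0, 0, 0], [1, -13, 83, 0, 0, 0, 0], [1, -13, 83, 0, 0, 0, 0], [1, -13, 83, 0, 0, 0, 0]],
  ],
)

```text
time_s: 5.15
tcp_pos: [0.5089, 0.184, 0.2908]
ee_rot: [[-0.973, -0.229, -0.002], [-0.229, 0.973, -0.001], [0.002, -0.001, -1.0]]
wrist_force: [0.2, 0.0, -2.4]
gripper_width: 0.337
gripper_force: 30.0
```

```bash
python3 - <<'E'
from station import r
import cv2,pickle,numpy as np
d={n:r.capture(n) for n in("wrist","scene","top")}
pickle.dump(d,open("d2.pkl","wb"))
a=cv2.resize(d["scene"]["pixels"][160:310,290:430],None,fx=3,fy=3,interpolation=2)
b=cv2.resize(d["wrist"]["pixels"][100:325,200:440],None,fx=1.5,fy=2/1,interpolation=2)[:450]
cv2.imwrite("pics/c2.png",np.hstack([a,b])[...,::-1])
s=r.sense(); print(s["time_s"],s["tcp_pos"],s["ee_rot"],s["wrist_force"])
E
```

```text
5.3 [0.50928607 0.18336159 0.2913872 ] [[-9.73776621e-01 -2.27505673e-01 -5.10679675e-04]
 [-2.27505490e-01  9.73776719e-01 -3.92840581e-04]
 [ 5.86661439e-04 -2.66356543e-04 -9.99999792e-01]] [ 0.3515303  -0.21062388 -2.38044378]
```

View pics/c2.png

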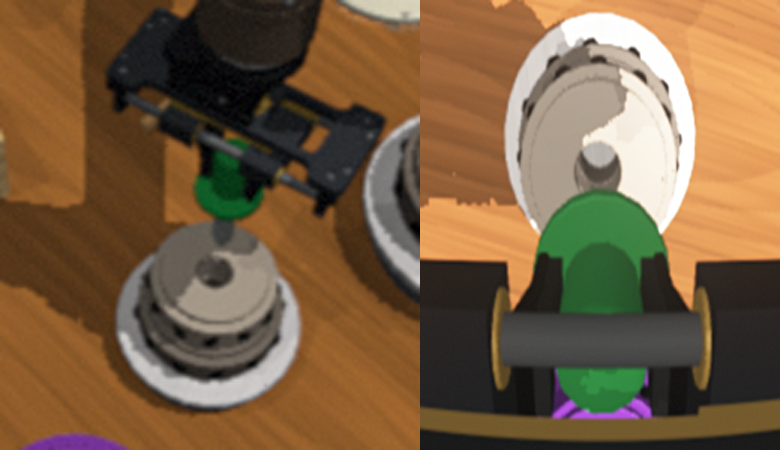

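The crop shows the pin held straight: shank tip at about crop (223,238), scene (364,239). The hole mouth is at crop (214,270), scene (361,250), and in the wrist view just ahead of the collar. Next I check the predicted tip and hole against these, and refine the hole from the wrist view.

```bash
python3 - <<'E'
import pickle; from h import *
d=pickle.load(open("d2.pkl","rb")); c,s,t=d["wrist"],d["scene"],d["top"]
T=[.5093,.1834]
for z in(.185,.199,.265,.13): print(z,"scene",proj(s,T+[z]).round(1),"wrist",fproj(c,T+[z]).round(1))
q=np.array([[T[0]+.016*np.cos(a),T[1]+.016*np.sin(a),.13] for a in np.linspace(0,6.28,40)])
u=c["pixels"][150:230,260:380].copy(); k=6
u=cv2.resize(u,None,fx=k,fy=k,interpolation=2)
for X in q: p=(fproj(c,X)-[260,150]+.5)*k; cv2.circle(u,tuple(int(v) for v in p),1,(255,0,0),-1)
cv2.circle(u,tuple(int(v) for v in (fproj(c,T+[.265])-[260,150])*k),3,(255,0,255),-1)
cv2.imwrite("pics/c3.png",u[...,::-1])
E
```

```text
0.185 scene [363.4 239.2] wrist [319.7 200.2]
0.199 scene [363.8 236.4] wrist [319.6 204.8]
0.265 scene [366.  222.3] wrist [319.3 235.2]
0.13 scene [361.7 249.8] wrist [319.9 185.9]
```

View pics/c3.png

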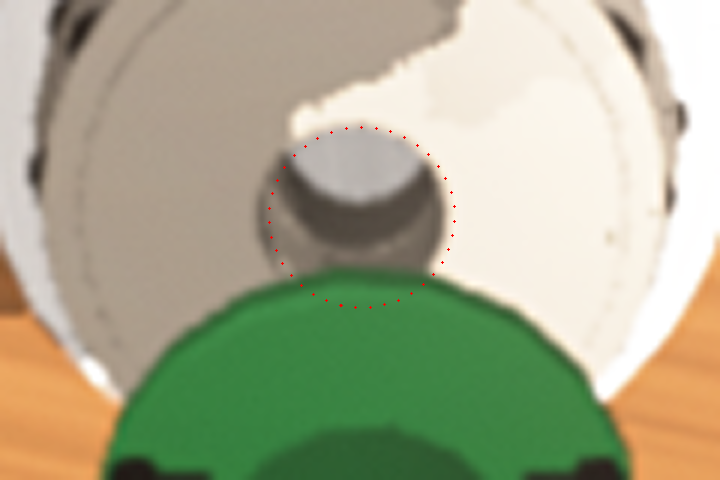

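The observed hole centre lies about 2 mm to tool −y of the pin axis, and its height row matches. I'll correct that and descend.

servo_tool(
  commands=[
    [[1, 0, -2, 5, 0, 0, 0], [1, 0, -2, 20, 0, 0, 0], [1, 0, -2, 40, 0, 0, 0], [1, 0, -2, 50, 0, 0, 0], [1, 0, -2, 55, 0, 0, 0]],
  ],
)

```text
time_s: 5.8
tcp_pos: [0.5094, 0.1817, 0.2354]
ee_rot: [[-0.974, -0.228, -0.002], [-0.228, 0.974, -0.001], [0.002, -0.001, -1.0]]
wrist_force: [-0.5, 0.6, -1.7]
gripper_width: 0.339
gripper_force: 30.0
```

servo_tool(
  commands=[
    [[1, 0, 0, 5, 0, 0, 0], [1, 0, 0, 10, 0, 0, 0], [1, 0, 0, 15, 0, 0, 0], [1, 0, 0, 20, 0, 0, 0], [1, 0, 0, 25, 0, 0, 0]],
  ],
)

```text
time_s: 6.3
tcp_pos: [0.5099, 0.1826, 0.2113]
ee_rot: [[-0.973, -0.229, 0.0], [-0.229, 0.973, 0.0], [-0.0, 0.0, -1.0]]
wrist_force: [0.3, -0.1, -1.7]
gripper_width: 0.335
gripper_force: 30.0
```

servo_tool(
  commands=[
    [[1, 0, 0, 6, 0, 0, 0], [1, 0, 0, 12, 0, 0, 0], [1, 0, 0, 18, 0, 0, 0], [1, 0, 0, 24, 0, 0, 0], [1, 0, 0, 30, 0, 0, 0]],
  ],
)

```text
time_s: 6.8
tcp_pos: [0.5098, 0.1825, 0.181]
ee_rot: [[-0.973, -0.229, -0.0], [-0.229, 0.973, -0.0], [0.0, -0.0, -1.0]]
wrist_force: [-1.5, 0.0, -2.0]
gripper_width: 0.337
gripper_force: 30.0
```

No contact and the pin is passing freely. I'll seat it slowly, about 24 mm more.

servo_tool(
  commands=[
    [[1, 0, 0, 5, 0, 0, 0], [1, 0, 0, 10, 0, 0, 0], [1, 0, 0, 14, 0, 0, 0], [1, 0, 0, 18, 0, 0, 0], [1, 0, 0, 21, 0, 0, 0]],
  ],
)

```text
time_s: 7.3
tcp_pos: [0.5098, 0.1825, 0.1602]
ee_rot: [[-0.973, -0.229, -0.0], [-0.229, 0.973, -0.0], [0.0, -0.0, -1.0]]
wrist_force: [0.1, -0.3, -2.5]
gripper_width: 0.336
gripper_force: 30.0
```

servo_tool(
  commands=[
    [[1, 0, 0, 1, 0, 0, 0], [1, 0, 0, 1.5, 0, 0, 0], [1, 0, 0, 2, 0, 0, 0], [1, 0, 0, 2.5, 0, 0, 0], [1, 0, 0, 3, 0, 0, 0]],
  ],
)

```text
time_s: 7.8
tcp_pos: [0.5099, 0.1825, 0.1577]
ee_rot: [[-0.973, -0.229, 0.0], [-0.229, 0.973, 0.0], [-0.0, 0.0, -1.0]]
wrist_force: [0.2, 0.3, -1.6]
gripper_width: 0.337
gripper_force: 30.0
```

servo_tool(
  commands=[
    [[1, 0, 0, 0.5, 0, 0, 0], [1, 0, 0, 1, 0, 0, 0], [1, 0, 0, 1.5, 0, 0, 0], [1, 0, 0, 1.5, 0, 0, 0], [1, 0, 0, 1.5, 0, 0, 0]],
  ],
)

```text
time_s: 8.3
tcp_pos: [0.5098, 0.1825, 0.1565]
ee_rot: [[-0.973, -0.229, 0.0], [-0.229, 0.973, 0.0], [-0.0, -0.0, -1.0]]
wrist_force: [-1.8, -0.9, 2.4]
gripper_width: 0.336
gripper_force: 30.0
```

servo_tool(
  commands=[
    [[1, 0, 0, 0.5, 0, 0, 0], [1, 0, 0, 0.5, 0, 0, 0], [0.6, 0, 0, 0, 0, 0, 0], [0.4, 0, 0, 0, 0, 0, 0], [0.3, 0, 0, 0, 0, 0, 0]],
  ],
)

```text
time_s: 8.8
tcp_pos: [0.51, 0.1826, 0.1559]
ee_rot: [[-0.973, -0.229, 0.0], [-0.229, 0.973, 0.0], [-0.0, 0.0, -1.0]]
wrist_force: [-0.4, -0.3, 0.5]
gripper_width: 0.498
gripper_force: 0.0
```

servo_tool(
  commands=[
    [[0, 0, 0, 0, 0, 0, 0], [0, 0, 0, 0, 0, 0, 0], [0, 0, 0, 0, 0, 0, 0], [0, 0, 0, 0, 0, 0, 0], [0, 0, 0, 0, 0, 0, 0]],
  ],
)

```text
time_s: 9.3
tcp_pos: [0.5098, 0.1825, 0.156]
ee_rot: [[-0.973, -0.229, 0.0], [-0.229, 0.973, -0.0], [-0.0, -0.0, -1.0]]
wrist_force: [0.3, 0.1, 0.5]
gripper_width: 0.945
gripper_force: 0.0
```

servo_tool(
  commands=[
    [[0, 0, 0, -15, 0, 0, 0], [0, 0, 0, -40, 0, 0, 0], [0, 0, 0, -80, 0, 0, 0], [0, 0, 0, -115, 0, 0, 0], [0, 0, 0, -130, 0, 0, 0]],
  ],
)

```text
time_s: 9.8
tcp_pos: [0.5111, 0.183, 0.2902]
ee_rot: [[-0.973, -0.229, 0.006], [-0.229, 0.973, 0.003], [-0.007, 0.002, -1.0]]
wrist_force: [0.4, 0.0, 0.8]
gripper_width: 1.003
gripper_force: 0.0
```

```bash
python3 - <<'E'
from station import r
import cv2,pickle,numpy as np
d={n:r.capture(n) for n in("wrist","scene")}
a=cv2.resize(d["scene"]["pixels"][160:310,290:430],None,fx=3,fy=3,interpolation=2)
b=cv2.resize(d["wrist"]["pixels"][100:325,200:430],None,fx=1.5,fy=2/1,interpolation=2)[:450]
cv2.imwrite("pics/c4.png",np.hstack([a,b])[...,::-1])
s=r.sense(); print(s["time_s"],s["tcp_pos"],s["wrist_force"],s["gripper_width"])
from h import *
c=d["wrist"]
for z in(.138,.178): print(fproj(c,[.5098,.1825,z]))
E
```

```text
9.9 [0.51087907 0.18307535 0.28897255] [-0.49286834  0.00807467 -0.81485861] 1.000894264097663
[319.96239829 185.01443196]
[319.97004425 195.47184285]
```

View pics/c4.png

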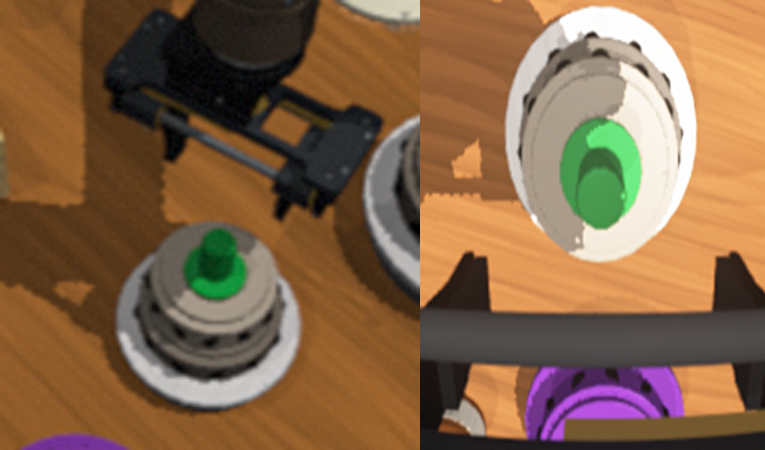

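The pin stands upright and central on the upper drum: collar at wrist crop (601,165), knob at (600,197). The drum is level and the gripper is clear. Handing in.

```bash
python3 -c "
from station import r
print(r.finish_job())"
```

```text
the job is handed in; nothing more can be done
None
```

The long green-knobbed pin is through both drums with its collar resting on the upper drum, the gripper is clear, the white-knobbed pin was left in the rack, and the job is handed in; no verdict was returned.

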